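# Hang the pail under the chip dispenser and hold the gate open

## Task

Draw a batch of mosaic chips from the bench dispenser: hang the empty pail by its bail on the twin hook under the spout and let go of it while the gate is still shut, then press the spring-loaded gate lever down until it lies level (half open, the feed we use) so that all five chips run into the pail. Keep holding: finish with the lever held level, since I will top up the hopper and the gate shuts by itself when let go. Leave the glue bottle and the whetstone where they are.

Things in the scene. Friction and masses are not known exactly. Their poses are not given: they have to be found in the camera images.
- dispenser: bench dispenser, bolted down: grey stand, bare-metal chute falling to its front at 38 deg. Origin on the table below the hook seat; -x = front (toward the robot), +y = lever side. Chute 66 mm wide; lip at x 40 mm, its underside 137 mm up; gate plate at x 120 mm, chips wait behind it; hopper at x 120 to 220 mm, up to 330 mm high. Stand and foot: x 80 to 230, y -75 to 98 mm
- hook_seat (a point): centre of the bail's wire when seated, midway between the twin hook's prongs, 207 mm up; axes as the dispenser. Prongs: 8 mm round bars at y -37 and +37 mm (66 mm free between), reaching forward (-x) from the chute; each dips at the seat and ends 20 mm in front of it in an upturned tip, top 19 mm above this point. Bring the bail in from the front at least 23 mm above the seat, then lower
- pail: bare-metal pail, loose, empty, about 0.22 kg: 75 mm high, 122 mm across the rim, 94 mm across the bottom; origin at the centre of its underside, z up. A stiff upright bail (does not fold; 7 mm wire, 128 mm wide) spans it along its y axis; straight top from y -50 to +50 mm. Hung, its bottom is 12 mm above the table, its rim 50 mm below the lip's underside. Either way round is right
- pail_grip (a point): middle of the bail's straight top, 195 mm above the pail's underside; axes as the pail. A black sleeve here, 13 mm thick, 44 mm long along the pail's y axis, is gripped across (along the pail's x axis); the bare wire either side of it goes on the prongs
- gate_lever (a joint): angle of the gate lever, rad: 0 at rest (pad end up by 0.35 rad), grows as the pad is pressed down, 0.35 = lever level, 0.55 = its stop. A spring returns it: about 4 N at the pad to start, 9 N to keep it level, 12 N at the stop. It lifts the gate plate 0.0815 m per rad; the gap is 28 mm at level
- lever_pad (a point): middle of the top face of the black thumb pad (40 x 50 x 14 mm) at the lever's outer end, 120 mm from the pivot toward the dispenser's +y; 320 mm above the table at rest, 279 mm when the lever is level. Pressed from above
- lever_pivot (a point): centre of the lever's pivot pin, 271 mm above the table; the pin runs along the dispenser's x axis. The lever is level when the pad's top face is 8 mm above this height
- glue_bottle: bystander: white glue bottle, 53 mm thick, 153 mm high; origin under its centre
- whetstone: bystander: dark whetstone, 50 x 88 x 21 mm, lying flat; origin under its centre
- chip_1: one of five stone chips, about 20 x 17 x 8 mm, 15 g, loose in the hopper behind the gate; slides down the chute when the gate opens
- chip_2: one of five stone chips, about 20 x 17 x 8 mm, 15 g, loose in the hopper behind the gate; slides down the chute when the gate opens
- chip_3: one of five stone chips, about 20 x 17 x 8 mm, 15 g, loose in the hopper behind the gate; slides down the chute when the gate opens
- chip_4: one of five stone chips, about 20 x 17 x 8 mm, 15 g, loose in the hopper behind the gate; slides down the chute when the gate opens
- chip_5: one of five stone chips, about 20 x 17 x 8 mm, 15 g, loose in the hopper behind the gate; slides down the chute when the gate opens

How it is judged (in metres and radians):
On the way:
1. the pail hangs by its bail on both prongs, let go of, with the gate still shut (x of pail_grip in the frame of hook_seat between -0.012 and 0.012 m and y of pail_grip in the frame of hook_seat between -0.014 and 0.014 m and z of pail_grip in the frame of hook_seat between -0.006 and 0.007 m and angle between pail's own z axis and vertical below 0.2 rad and contact force between each of the arm, the fingers and pail below 0.1 N and value of joint gate_lever below 0.05 rad), for 0.3 s.
At the end, for the whole second after the job is handed in: The pail hangs untouched on the twin hook (bail within 12 mm of the seat along the prongs, 14 mm across, 6 mm in height; tilt under 0.2 rad) with all five chips in it; the robot presses the lever with over 3 N and the lever is still and level within 0.09 rad (joint 0.26 to 0.44) (x of pail_grip in the frame of hook_seat between -0.012 and 0.012 m and y of pail_grip in the frame of hook_seat between -0.014 and 0.014 m and z of pail_grip in the frame of hook_seat between -0.006 and 0.007 m and angle between pail's own z axis and vertical below 0.2 rad and contact force between each of the arm, the fingers and pail below 0.1 N and horizontal distance between each of chip_1, chip_2, chip_3, chip_4, chip_5 and pail below 0.062 m and z of chip_1 in the frame of pail between -0.002 and 0.072 m and z of chip_2 in the frame of pail between -0.002 and 0.072 m and z of chip_3 in the frame of pail between -0.002 and 0.072 m and z of chip_4 in the frame of pail between -0.002 and 0.072 m and z of chip_5 in the frame of pail between -0.002 and 0.072 m and value of joint gate_lever between 0.26 and 0.44 rad and velocity of joint gate_lever between -0.2 and 0.2 rad/s and contact force between any of the fingers, the arm and dispenser above 3 N); the arm keeps its last pose, push and grip.
It fails at once if the glue bottle is pushed away or tipped over (distance of glue_bottle from where it was at the start of the episode above 0.03 m or angle between glue_bottle's own z axis and vertical above 0.3 rad).
It fails at once if the whetstone is pushed away or tipped over (distance of whetstone from where it was at the start of the episode above 0.03 m or angle between whetstone's own z axis and vertical above 0.3 rad).
It also fails if it takes over 64 s, if anything falls off the work surface, if the arm or the gripper's body presses on something with over 40 N, if the wrist force passes 120 N, or if a joint passes its speed limit or range.

## Robot

A 6-joint arm with a two-finger parallel gripper is mounted at the origin on the work surface; the furniture and walls round the work are solid. World frame = base frame: x ahead of the robot, y to its left, z up, the work surface at z = 0. Lengths are in m, angles in degrees, forces in N, time in s.
With the tool pointing down it reaches from about 0.35 to 0.925 m from the base axis. Payload 6.4 kg.
Tool frame: the origin (TCP) lies at the very end of the fingers, on their centre line; the grasp point (between the pads) lies 19 mm behind it (arm.hold_point_z is the distance from the TCP to the grasp point, in m); z points along the fingers, y is the line along which they close (so a half turn about z gives the same grasp; the last joint's range is limited). The gripper opens to 94 mm and grips with 3 to 60 N. Pads are 16 mm wide; open, the fingers measure 119 mm over their backs; the gripper's body (75 mm by 177 mm) begins 78 mm behind the grasp point.
Start: joints at [64.223, 14.043, 89.255, -0, 76.702, -9.975], TCP at [0.177, 0.625, 0.205] pointing down, gripper open.
Joint ranges: [-179.41, 179.41], [-58.25, 129.5], [7.25, 145.43], [-54.29, 234.29], [11.92, 165.04], [-157.13, 157.13]. Speed limits (degrees/s): [147.25, 147.25, 180, 180, 180, 180].

## Interface

Orientations are given as [roll, pitch, yaw] about the fixed x, y, z axes, in that order (R = Rz(yaw) Ry(pitch) Rx(roll)).
In Python, from workcell import arm gives the robot as it stands.
- The arm moves only by the shell command python3 inch.py FILE [OPENING], which reads ROWS from the file FILE. ROWS is one flat JSON list of numbers that holds 1 to 12 rows one after another, with no inner brackets; each row has 4 numbers: dx, dy, dz in m, then a turn about the tool's z in degrees; each row shifts and turns the commanded pose from where the row before left it, along the tool's axes as they then stand; what a row does not reach is not made up. A row lasts 1/8 s, in which the tool goes at most 0.0625 m and 10.7 degrees, less where a joint would pass 70% of its speed; a pose out of reach is approached as far as the arm can. OPENING is the finger opening in m, set as the command begins (- or left out keeps the last). The fingers move at their own pace and stop on an object; the grip force is fixed at half the most. Time passes only in rows, so rows that do not move let the fingers close. It prints the time, the measured TCP pose, the force, the opening and the grip force at its end. Input that does not fit is refused with a message, and nothing moves.
- arm.read_state(): the state, without advancing time (a new reading comes with each control period).
- arm.capture(name): name is "scene" or "top" or "wrist"; returns the picture (420x560x3 uint8, red, green, blue); there is no depth.
- arm.calibration(name): a dict with "fx", "fy", "cx", "cy" (pixels), "extrinsics" (4x4, takes a point from camera to world coordinates); the wrist camera has in their place "mount" (4x4, takes a point from camera to tool coordinates, whose origin is the TCP and whose axes are the flange's). Camera axes: x right, y down, z forward; pixel columns grow to the right and rows downward; lengths in m; the calibration is good to about 2 mm. A picture is of the moment at which its call begins: read the wrist's pose just before it. calibration takes no time and is no camera call.
- arm.job_done(): hands the job in; it is judged then, once.
The state is a dict: "t": time; "qpos": joint angles; "joint_velocities": joint speeds; "joint_torque": joint torques, N m; "position": TCP position; "orientation": TCP orientation; "force": force on the tool from outside, world axes, zero at the start; "moment": the same for the moment, N m; "finger_gap": finger opening in m; "grasp_force": force on a finger pad.
Only numpy, scipy, OpenCV 4.12 (cv2) and the standard library are available. Lean on these libraries where they do the work, as an engineer would, in place of code of your own. Each camera call takes 0.05 s, during which the arm holds its last target. There are 200 camera calls.

## Working session

There is one attempt and no reset: what is moved stays moved. The work goes in short steps, Python scripts to look and compute and a shell command to move; the robot and the scene stay as the last step left them, time stands still between calls to the robot, and variables do not carry over. Pictures are saved under pics/ and viewed, at most 10 in all, crops included, and the job is handed in when it is done.

```bash
ls; mkdir -p pics; python3 - <<'E'
from workcell import arm
import cv2,numpy as np
for n in("scene","top","wrist"):
    im=arm.capture(n); cv2.imwrite(f"pics/{n}0.png",im[:,:,::-1])
    c=arm.calibration(n); print(n,{k:np.round(v,3).tolist() for k,v in c.items()})
s=arm.read_state(); print(s)
E
```

```text
inch.py
pics
workcell.py
scene {'fx': 421.485, 'fy': 421.485, 'cx': 284.21, 'cy': 208.699, 'extrinsics': [[0.515, -0.654, 0.554, -0.203], [-0.857, -0.383, 0.345, -0.544], [-0.014, -0.653, -0.758, 1.192], [0.0, 0.0, 0.0, 1.0]]}
top {'fx': 477.328, 'fy': 477.328, 'cx': 276.991, 'cy': 209.912, 'extrinsics': [[0.024, -0.997, 0.08, 0.435], [-1.0, -0.025, -0.009, -0.091], [0.011, -0.08, -0.997, 1.456], [0.0, 0.0, 0.0, 1.0]]}
wrist {'fx': 333.031, 'fy': 333.031, 'cx': 276.34, 'cy': 208.889, 'mount': [[0.001, -0.961, -0.276, 0.08], [1.0, 0.001, 0.001, -0.001], [-0.0, -0.276, 0.961, -0.18], [0.0, 0.0, 0.0, 1.0]]}
{'t': 0.15, 'qpos': array([ 6.42239371e+01,  1.40733392e+01,  8.93063262e+01, -6.05902106e-04,
        7.67018752e+01, -9.97367464e+00]), 'joint_velocities': array([ 0.02500021, -0.16441597, -0.2426021 ,  0.05251948, -0.04101643,
        0.10218183]), 'joint_torque': array([ 4.40404292e-04, -4.16270757e+01, -3.14980853e+01,  6.85476582e-02,
        3.16071964e-02, -1.07208491e-04]), 'position': array([0.17679354, 0.62503556, 0.20464007]), 'orientation': array([-1.79919590e+02, -1.35419332e-02,  1.64197742e+02]), 'force': array([ 0.1145015 ,  0.85501124, -0.12507698]), 'moment': array([ 0.01073967, -0.03730131, -0.00876986]), 'grasp_force': 0.0, 'finger_gap': 0.09399102440194568}
```

View pics/scene0.png

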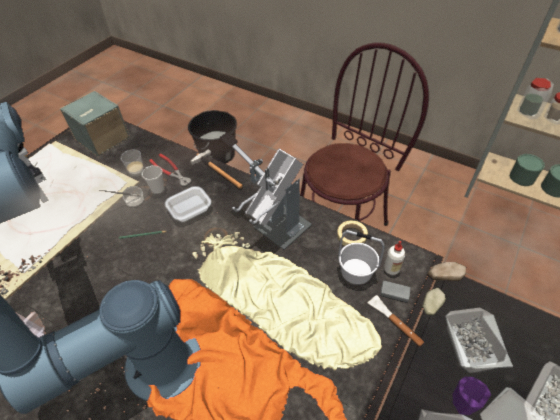

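View pics/top0.png

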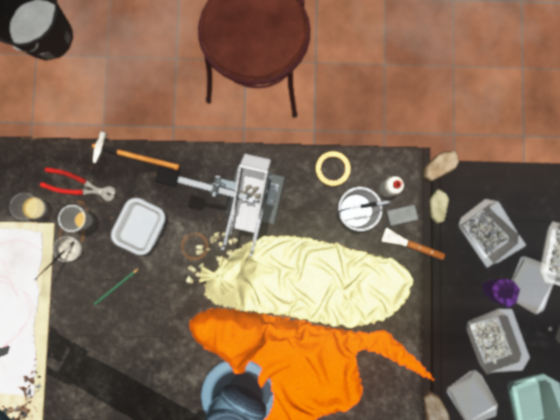

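The scene view shows the dispenser at (275,200) and the pail at (358,262), with the bottle at (396,258) and the whetstone at (396,290). In the top view the dispenser is at (247,197), with the lever to its left (180–225,185). The pail is at (360,210), its bail running roughly left-right. I'll enlarge these areas next.

```bash
python3 - <<'E'
import cv2,numpy as np
t=cv2.imread("pics/top0.png");s=cv2.imread("pics/scene0.png")
a=cv2.resize(t[145:255,165:425],(800,338),interpolation=cv2.INTER_CUBIC)   # x3.077
b=cv2.resize(s[140:245,225:325],(248,260),interpolation=cv2.INTER_CUBIC) #x2.48
c=cv2.resize(s[210:310,325:425],(260,260),interpolation=cv2.INTER_CUBIC) #x2.6
d=np.zeros((600,800,3),np.uint8); d[:338]=a; d[340:600,:248]=b; d[340:600,260:520]=c
cv2.imwrite("pics/crop.png",d)
E
```

```text
(no output)
```

View pics/crop.png

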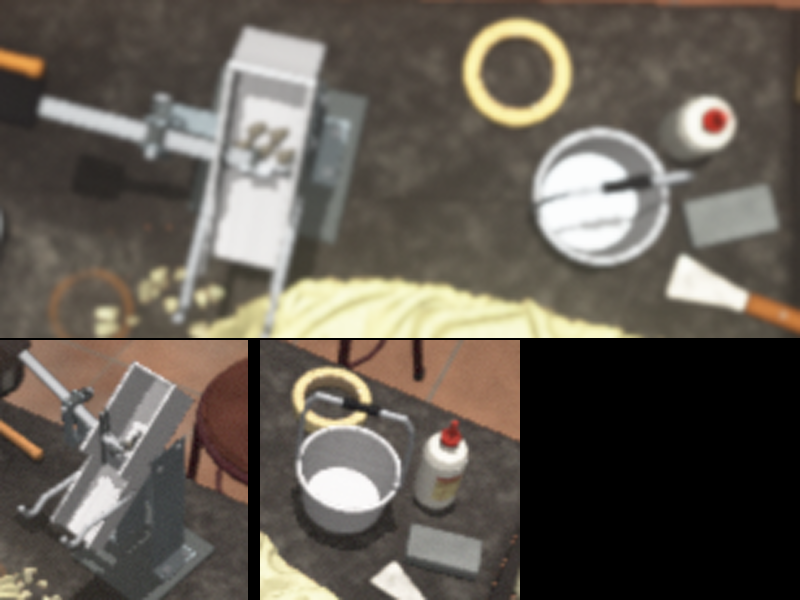

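The crop shows the black sleeve at (628,184) in the top panel and (362,407) in the scene panel. The prong tips are at (182,318) and (270,330) in top, (25,510) and (72,545) in scene. The lever pad is the black block near (15,100) in top and (10,355) in scene. I'll triangulate roughly now and refine with the wrist camera.

```bash
cat > h.py <<'E'
from workcell import arm
import cv2,numpy as np
from scipy.spatial.transform import Rotation as R
def ext(n,st=None):
    c=arm.calibration(n)
    if "extrinsics" in c: return c,np.array(c["extrinsics"])
    st=st or arm.read_state()
    T=np.eye(4);T[:3,:3]=R.from_euler('xyz',st["orientation"],degrees=True).as_matrix();T[:3,3]=st["position"]
    return c,T@np.array(c["mount"])
def ray(cT,p):
    c,T=cT
    d=T[:3,:3]@np.array([(p[0]-c["cx"])/c["fx"],(p[1]-c["cy"])/c["fy"],1]); return T[:3,3],d/np.linalg.norm(d)
def tri(*obs):
    A=np.zeros((3,3));b=np.zeros(3);rs=[ray(*o) for o in obs]
    for o,d in rs:
        P=np.eye(3)-np.outer(d,d);A+=P;b+=P@o
    x=np.linalg.solve(A,b); return x,max(np.linalg.norm((np.eye(3)-np.outer(d,d))@(x-o)) for o,d in rs)
def onz(o,z):
    a,d=ray(*o); return a+d*(z-a[2])/d[2]
def proj(cT,X):
    c,T=cT; p=np.linalg.inv(T)@np.append(X,1); return np.array([c["fx"]*p[0]/p[2]+c["cx"],c["fy"]*p[1]/p[2]+c["cy"]])
E
python3 - <<'E'
from h import *
np.set_printoptions(precision=4,suppress=True)
t=ext("top");s=ext("scene")
T=lambda x,y:(t,(165+x/3.0769,145+y/3.0769))
A=lambda x,y:(s,(225+x/2.48,140+(y-340)/2.476))
B=lambda x,y:(s,(325+(x-260)/2.6,210+(y-340)/2.6))
print("sleeve",tri(T(628,184),B(362,407)))
print("tipL",tri(T(182,318),A(25,510)));print("tipR",tri(T(270,330),A(72,545)))
print("bailR",tri(T(690,177),B(402,413)))
for z in(0,.195):print("bail ends scene",z,[onz(B(*p),.195) for p in((316,396),(402,413))])
print("pailrim",onz(T(601,197),.075),"bottle",onz(T(714,121),.15),"whet",[onz(T(*p),.02) for p in((732,215),)])
print("pad guess",onz(T(15,100),.32))
E
```

```text
sleeve (array([ 0.5564, -0.3473,  0.1929]), np.float64(8.19482778520365e-06))
tipL (array([0.4326, 0.0307, 0.2179]), np.float64(0.0012903353073140205))
tipR (array([ 0.4243, -0.043 ,  0.2041]), np.float64(0.0015494508328316127))
bailR (array([ 0.5607, -0.3945,  0.2093]), np.float64(0.002837406968334354))
bail ends scene 0 [array([ 0.5427, -0.296 ,  0.195 ]), array([ 0.5698, -0.39  ,  0.195 ])]
bail ends scene 0.195 [array([ 0.5427, -0.296 ,  0.195 ]), array([ 0.5698, -0.39  ,  0.195 ])]
pailrim [ 0.5547 -0.3457  0.075 ] bottle [ 0.6192 -0.4329  0.15  ] whet [array([ 0.5449, -0.485 ,  0.02  ])]
pad guess [0.598  0.1569 0.32  ]
```

```bash
echo '[0, 0, -0.06, 0, 0, 0, -0.06, 0, 0, 0, -0.06, 0, 0, 0, -0.06, 0]' > mv.in && python3 inch.py mv.in && echo '[-0.035, -0.049, 0, 0, -0.035, -0.049, 0, 0, -0.035, -0.049, 0, 0, -0.035, -0.049, 0, 0, -0.035, -0.049, 0, 0, -0.035, -0.049, 0, 0, -0.035, -0.049, 0, 0, -0.035, -0.049, 0, 0, -0.035, -0.049, 0, 0, -0.035, -0.049, 0, 0, -0.035, -0.049, 0, 0, 0, 0, 0, 0]' > mv.in && python3 inch.py mv.in
python3 - <<'E'
from h import *
import pickle
st=arm.read_state();im=arm.capture("wrist")[:,:,::-1].copy();cv2.imwrite("pics/w1.png",im);pickle.dump(st,open("w1.pkl","wb"))
print(st["position"],st["orientation"])
cv2.imwrite("pics/w1v.png",cv2.resize(im,(800,600),interpolation=cv2.INTER_CUBIC))
E
```

```text
t: 0.65
position: [0.1768, 0.6251, 0.4471]
orientation: [-180.0, -0.0, 164.2]
force: [-0.2, 0.6, -0.4]
finger_gap: 0.0938
grasp_force: 0.0
t: 2.15
position: [0.401, -0.0011, 0.4443]
orientation: [-180.0, -0.2, 163.8]
force: [-0.6, 0.9, -1.0]
finger_gap: 0.094
grasp_force: 0.0
[ 0.40101953 -0.00107904  0.4442885 ] [-1.79987069e+02 -1.50440899e-01  1.63780520e+02]
```

View pics/w1v.png

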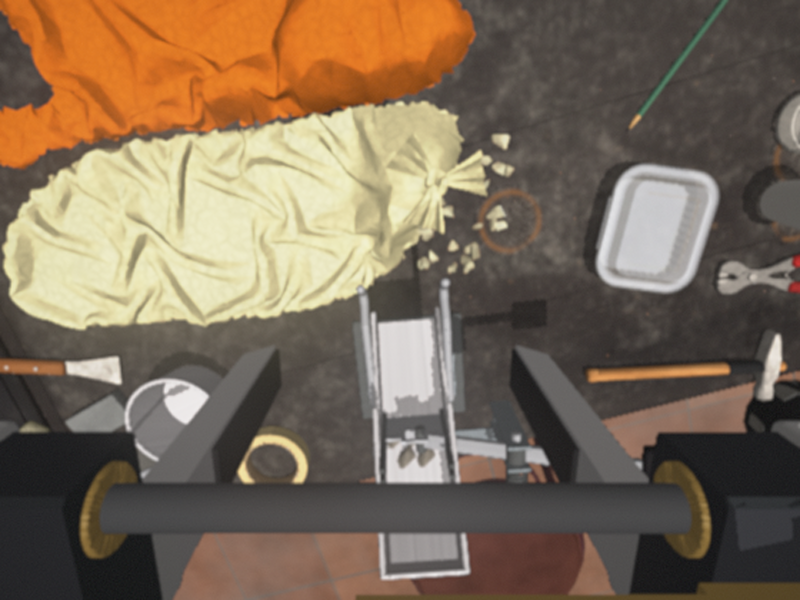

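The wrist view (looking back at the bench) shows the prong tips at (363,290) and (446,286) of 800×600. The chute runs down the middle, the lever goes right to about (545,455), and the pail is partly hidden at (170,410).

```bash
python3 - <<'E'
from h import *
import pickle
np.set_printoptions(precision=4,suppress=True)
t=ext("top");s=ext("scene");w=ext("wrist",pickle.load(open("w1.pkl","rb")))
T=lambda x,y:(t,(165+x/3.0769,145+y/3.0769))
A=lambda x,y:(s,(225+x/2.48,140+(y-340)/2.476))
W=lambda x,y:(w,(x*.7,y*.7))
L=[T(182,318),A(25,510),W(446,286)];Rr=[T(270,330),A(72,545),W(363,290)]
for q in(L,Rr):
    print(tri(*q),tri(q[0],q[2]),tri(q[1],q[2]),[onz(k,.222)[:2] for k in q])
# far chute rim corners (hopper top edges) for yaw
for n,p in(("W",[(383,577),(467,572)]),("T",[(240,28),(325,43)])):
    print(n,[onz((W if n=="W" else T)(*q),.33)[:2] for q in p])
# crop around prongs
im=cv2.imread("pics/w1.png");k=cv2.resize(im[190:330,235:395],(800,700)[:2],interpolation=cv2.INTER_CUBIC)[:600]
cv2.imwrite("pics/w1c.png",k) #x5
E
```

```text
(array([0.4346, 0.0325, 0.2162]), np.float64(0.0034147561572902296)) (array([0.4323, 0.0321, 0.233 ]), np.float64(0.001940062025744918)) (array([0.4394, 0.035 , 0.2087]), np.float64(0.00012128409289666841)) [array([0.4318, 0.0313]), array([0.4306, 0.0272]), array([0.4358, 0.0344])]
(array([ 0.4248, -0.0413,  0.2011]), np.float64(0.002704662351681786)) (array([ 0.424 , -0.0406,  0.198 ]), np.float64(0.0011854892522886035)) (array([ 0.4265, -0.0407,  0.1986]), np.float64(0.002181340365936536)) [array([ 0.4236, -0.0425]), array([ 0.4138, -0.0534]), array([ 0.4191, -0.0363])]
W [array([ 0.617 , -0.0742]), array([ 0.6304, -0.0107])]
T [array([ 0.6573, -0.017 ]), array([ 0.6472, -0.0832])]
```

View pics/w1c.png

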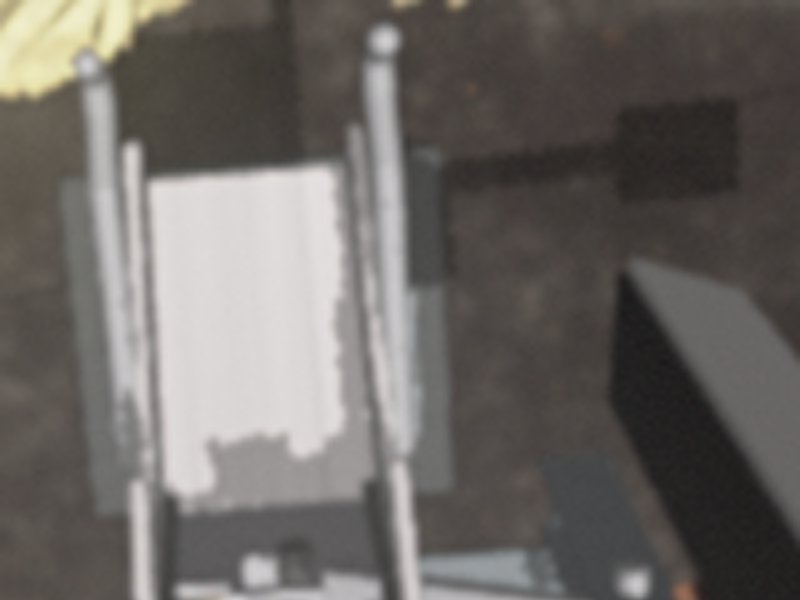

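Refined tip balls are at crop (88,63) and (384,40), i.e. pixels (252.6,202.6) and (311.8,198). The yaw comes out near −12°. I'll take a second wrist view shifted sideways and lower, to triangulate both the tips and the pail.

```bash
echo '[-0.011, -0.038, 0.027, 0, -0.011, -0.038, 0.027, 0, -0.011, -0.038, 0.027, 0, 0, 0, 0, 0, 0, 0, 0, 0]' > mv.in && python3 inch.py mv.in
python3 - <<'E'
from h import *
import pickle
st=arm.read_state();im=arm.capture("wrist")[:,:,::-1].copy();cv2.imwrite("pics/w2.png",im);pickle.dump(st,open("w2.pkl","wb"))
w=ext("wrist",st)
for X in([.436,.034,.222],[.42,-.037,.222],[.556,-.347,.195]):print(proj(w,np.array(X)))
cv2.imwrite("pics/w2v.png",cv2.resize(im,(800,600),interpolation=cv2.INTER_CUBIC))
E
```

```text
t: 2.82
position: [0.4017, -0.1153, 0.3654]
orientation: [180.0, 0.1, 164.3]
force: [-0.3, 0.6, 0.3]
finger_gap: 0.094
grasp_force: 0.0
[431.15055406 189.42878156]
[357.80194903 193.07025885]
[132.15808796 354.72605673]
```

View pics/w2v.png

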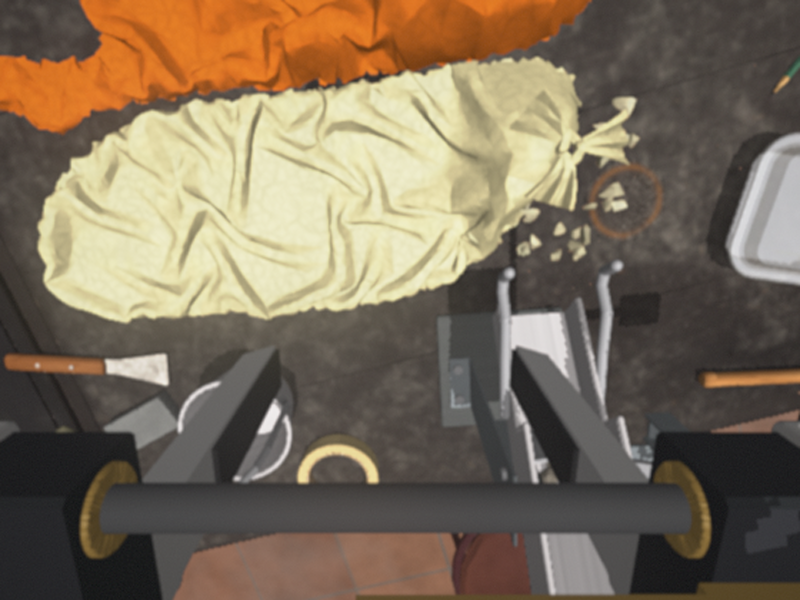

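Tips here are at (508,273) and (615,266). The pale object is a tied sack, its knot at (433,182) in view 1 and (570,147) in view 2. The pail is behind the left finger. I'll triangulate the tips and the sack height.

```bash
python3 - <<'E'
from h import *
import pickle
np.set_printoptions(precision=4,suppress=True)
w1=ext("wrist",pickle.load(open("w1.pkl","rb")));w2=ext("wrist",pickle.load(open("w2.pkl","rb")))
t=ext("top")
V=lambda x,y:(w2,(x*.7,y*.7));W=lambda x,y:(w1,(x*.7,y*.7))
L,e1=tri((w1,(311.8,198)),V(615,266));Rr,e2=tri((w1,(252.6,202.6)),V(508,273));print(L,e1,Rr,e2)
Ls=[onz(o,.222)[:2] for o in((w1,(311.8,198)),V(615,266))];Rs=[onz(o,.222)[:2] for o in((w1,(252.6,202.6)),V(508,273))]
print(Ls,Rs)
print("knot",tri(W(433,182),V(570,147)))
print("sack corner",tri(W(380,275),V(465,275)), "table",onz(V(400,305),0),onz(W(330,310),0),onz(V(440,290),0.03))
E
```

```text
[0.4334 0.0348 0.2197] 9.902928522546952e-05 [ 0.4185 -0.0383  0.2193] 0.00022748241357057274
[array([0.4329, 0.0347]), array([0.4326, 0.0339])] [array([ 0.418 , -0.0379]), array([ 0.4174, -0.0387])]
knot (array([0.3533, 0.0529, 0.1188]), np.float64(4.711439604985151e-06))
sack corner (array([ 0.4724, -0.0447, -0.0345]), np.float64(0.007295954127982899)) table [ 0.4853 -0.133   0.    ] [ 0.486  -0.1193  0.    ] [ 0.4716 -0.083   0.03  ]
```

```bash
python3 - <<'E'
from h import *
import pickle
np.set_printoptions(precision=3,suppress=True)
w1=ext("wrist",pickle.load(open("w1.pkl","rb")));w2=ext("wrist",pickle.load(open("w2.pkl","rb")))
a=cv2.imread("pics/w1.png");b=cv2.imread("pics/w2.png")
sf=cv2.SIFT_create(4000,contrastThreshold=.01);ka,da=sf.detectAndCompute(a,None);kb,db=sf.detectAndCompute(b,None)
P=[]
for m,n in cv2.BFMatcher().knnMatch(da,db,k=2):
    if m.distance<.8*n.distance:
        p=ka[m.queryIdx].pt;q=kb[m.trainIdx].pt
        x,e=tri((w1,p),(w2,q))
        h=cv2.cvtColor(a,cv2.COLOR_BGR2HSV)[int(p[1]),int(p[0])]
        if e<.003 and -.02<x[2]<.3 and .25<x[0]<.52 and -.3<x[1]<.1 and 18<h[0]<36 and h[1]>50: P.append(x)
P=np.array(P);print(len(P));P=P[np.argsort(P[:,1])]
print(P[P[:,0]>.36])
E
```

```text
110
[[ 0.443 -0.3    0.013]
 [ 0.362 -0.271  0.014]
 [ 0.362 -0.271  0.014]
 [ 0.377 -0.247  0.016]
 [ 0.454 -0.246 -0.001]
 [ 0.404 -0.236  0.01 ]
 [ 0.404 -0.236  0.01 ]
 [ 0.46  -0.226  0.005]
 [ 0.389 -0.22   0.004]
 [ 0.475 -0.199  0.008]
 [ 0.464 -0.187  0.016]
 [ 0.4   -0.17   0.013]
 [ 0.465 -0.17   0.017]
 [ 0.439 -0.166  0.009]
 [ 0.372 -0.153  0.011]
 [ 0.468 -0.136  0.015]
 [ 0.441 -0.131  0.004]
 [ 0.429 -0.13   0.006]
 [ 0.417 -0.128  0.006]
 [ 0.453 -0.121  0.008]
 [ 0.38  -0.116  0.022]
 [ 0.374 -0.093  0.015]
 [ 0.369 -0.091  0.012]
 [ 0.454 -0.089  0.02 ]
 [ 0.454 -0.089  0.02 ]
 [ 0.454 -0.089  0.02 ]
 [ 0.362 -0.083  0.01 ]
 [ 0.389 -0.081  0.01 ]
 [ 0.37  -0.08   0.017]
 [ 0.377 -0.074  0.022]
 [ 0.377 -0.074  0.022]
 [ 0.418 -0.067  0.012]
 [ 0.392 -0.063  0.017]
 [ 0.388 -0.058  0.029]
 [ 0.375 -0.055  0.024]
 [ 0.383 -0.053  0.029]
 [ 0.392 -0.048  0.031]
 [ 0.383 -0.047  0.03 ]
 [ 0.447 -0.043  0.014]
 [ 0.448 -0.032  0.014]
 [ 0.385 -0.005  0.091]
 [ 0.428  0.008  0.006]
 [ 0.458  0.021  0.007]
 [ 0.371  0.044  0.115]
 [ 0.376  0.047  0.114]
 [ 0.475  0.055  0.008]
 [ 0.471  0.077  0.03 ]
 [ 0.454  0.08   0.013]]
```

```bash
python3 - <<'E'
from h import *
import pickle
np.set_printoptions(precision=3,suppress=True)
S=[pickle.load(open(f"w{i}.pkl","rb")) for i in(1,2)]
w1,w2=[ext("wrist",s) for s in S]
a=cv2.imread("pics/w1.png",0);b=cv2.imread("pics/w2.png",0)
# patch match along epipolar line: grid of w1 pixels, heights 0..0.16
g=lambda w,X:proj(w,X)
for y in range(110,215,10):
  row=[]
  for x in range(230,345,10):
    best=[]
    pa=cv2.getRectSubPix(a,(17,17),(float(x),float(y))).astype(np.float32)
    for z in np.arange(-.01,.17,.005):
        # plane-induced patch
        off=np.array([[onz((w1,(x+dx,y+dy)),z) for dx in(-8,8)] for dy in(-8,8)]).reshape(4,3)
        q=np.array([g(w2,o) for o in off],np.float32)
        M=cv2.getPerspectiveTransform(np.array([[0,0],[16,0],[0,16],[16,16]],np.float32),q)
        pb=cv2.warpPerspective(b,M,(17,17),flags=cv2.INTER_LINEAR|cv2.WARP_INVERSE_MAP).astype(np.float32)
        best.append(cv2.matchTemplate(pb,pa,cv2.TM_CCOEFF_NORMED)[0,0])
    i=int(np.argmax(best));z=-.01+.005*i;X=onz((w1,(x,y)),z)
    row.append(f"{X[0]*1e3:.0f},{X[1]*1e3:.0f},{z*1e3:.0f}" if best[i]>.8 else "-")
  print(y," ".join(row))
E
```

```text
110 295,-56,15 - 305,-21,30 310,-4,55 - 320,27,110 324,41,110 - 333,71,95 - - -
120 - 316,-43,25 321,-26,30 326,-8,55 330,8,95 334,23,110 338,37,110 - 346,67,105 - - -
130 327,-67,10 332,-48,25 337,-32,25 341,-14,40 344,4,90 348,19,95 352,34,110 356,48,110 360,62,110 365,77,110 370,93,100 -
140 344,-74,5 349,-55,15 353,-37,25 357,-18,45 359,-0,90 363,15,95 366,30,110 370,44,110 375,59,110 - - -
150 361,-78,15 365,-59,25 370,-42,25 372,-22,65 374,-5,90 378,11,95 381,26,105 385,40,110 - - - 417,114,10
160 378,-84,10 382,-64,30 387,-47,25 393,-31,15 390,-9,85 394,6,85 - - 404,51,110 - - 435,110,10
170 396,-90,10 401,-72,10 406,-55,10 410,-36,20 - - 428,17,5 432,35,10 437,53,10 443,70,10 447,88,15 452,105,15
180 414,-96,10 419,-78,10 424,-60,10 427,-41,25 - 441,-6,5 446,12,5 450,30,10 456,48,10 461,66,10 464,83,20 469,100,20
190 431,-101,15 437,-83,15 - 447,-47,15 453,-30,10 462,-12,-5 - 469,25,10 - 478,61,15 481,78,25 -
200 450,-107,15 455,-89,15 459,-70,20 465,-53,15 472,-35,10 - - - - - 508,76,-5 -
210 468,-113,15 474,-95,15 - - - - - - - - - -
```

```bash
echo '[-0.038, -0.03, -0.009, 0, -0.038, -0.03, -0.009, 0, -0.038, -0.03, -0.009, 0, -0.038, -0.03, -0.009, 0, -0.038, -0.03, -0.009, 0, 0, 0, 0, 10.4, 0, 0, 0, 10.4, 0, 0, 0, 10.4, 0, 0, 0, 10.4, 0, 0, 0, 10.4, 0, 0, 0, 10.4, 0, 0, 0, 0]' > mv.in && python3 inch.py mv.in
python3 - <<'E'
from h import *
import pickle
st=arm.read_state();im=arm.capture("wrist")[:,:,::-1].copy();cv2.imwrite("pics/w3.png",im);pickle.dump(st,open("w3.pkl","wb"))
print(st["position"],st["orientation"],proj(ext("wrist",st),np.array([.556,-.347,.195])))
cv2.imwrite("pics/w3v.png",cv2.resize(im,(800,600),interpolation=cv2.INTER_CUBIC))
E
```

```text
t: 4.38
position: [0.5444, -0.3113, 0.4109]
orientation: [179.9, 0.1, 102.1]
force: [-0.0, 0.5, 0.0]
finger_gap: 0.094
grasp_force: 0.0
[ 0.54437417 -0.31130652  0.41086974] [1.79919962e+02 8.62557141e-02 1.02055373e+02] [279.3213079  211.00099601]
```

View pics/w3v.png

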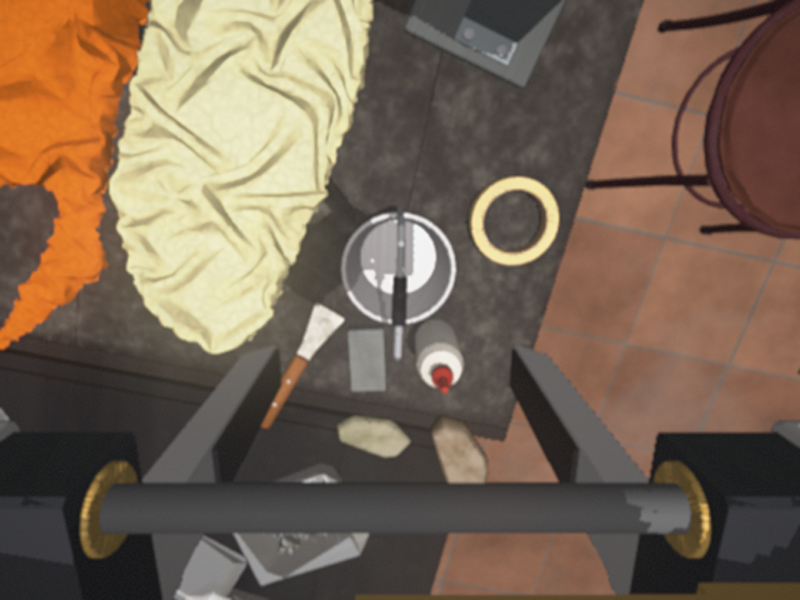

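The sleeve is at (399,301), matching the prediction within a pixel. The bail runs vertically in the picture, from (401,210) to (398,357), so the tool yaw of 102° suits. I'll triangulate once more and work out the descent.

```bash
python3 - <<'E'
from h import *
import pickle
np.set_printoptions(precision=4,suppress=True)
st=pickle.load(open("w3.pkl","rb"));w=ext("wrist",st);t=ext("top");s=ext("scene")
g=cv2.imread("pics/w3.png").max(2);m=np.zeros_like(g);m[190:230,268:292]=(g[190:230,268:292]<45)
n,l,sta,c=cv2.connectedComponentsWithStats(m);i=1+np.argmax(sta[1:,4]);print(c[i],sta[i])
ob=[(w,c[i]),(t,(165+628/3.0769,145+184/3.0769)),(s,(364.2,235.8))]
X,e=tri(*ob);print(X,e,tri(*ob[:2]),tri(ob[0],ob[2]),onz(ob[0],.195))
Rm=R.from_euler('xyz',st["orientation"],degrees=True).as_matrix()
print("tool delta of TCP to 19mm below",Rm.T@(X-[0,0,.019]-st["position"]))
E
```

```text
Traceback (most recent call last):
ValueError: attempt to get argmax of an empty sequence
```

```bash
python3 - <<'E'
from h import *
import pickle
np.set_printoptions(precision=4,suppress=True)
st=pickle.load(open("w3.pkl","rb"));w=ext("wrist",st);t=ext("top");s=ext("scene")
g=cv2.imread("pics/w3.png").max(2);print(g[190:232:3,270:290:2])
c=(279.5,210.7)
ob=[(w,c),(t,(165+628/3.0769,145+184/3.0769)),(s,(364.2,235.8))]
X,e=tri(*ob);print(X,e,tri(*ob[:2]),tri(ob[0],ob[2]),onz(ob[0],.195))
Rm=R.from_euler('xyz',st["orientation"],degrees=True).as_matrix()
print("tool delta of TCP to 19mm below",Rm.T@(X-[0,0,.019]-st["position"]))
E
```

```text
[[166 165 169 156 121 128 139 165 168 183]
 [239 242 236 132  97 111  94 149 227 236]
 [242 242 234  67  51  55  47 113 242 242]
 [241 242 223  62  54  57  50 120 242 242]
 [242 243 205  60  55  55  52 136 243 242]
 [161 192 155  57  57  60  58  96 154 143]
 [139 139 101  58  59  61  57  86 135 137]
 [136 140  97  56  61  59  53  96 138 135]
 [137 140  97  55  58  58  55  94 137 133]
 [138 140  94  59  60  59  56  96 136 137]
 [130 138  90  61  66  65  59  99 137 134]
 [144 181 109  61  67  65  64 132 191 217]
 [112 151 113  60  68  66  62 137 166 131]
 [ 96  92  88 119 178 169 107  96  94  78]]
[ 0.5563 -0.3473  0.1928] 7.973655315766384e-05 (array([ 0.5564, -0.3475,  0.1918]), np.float64(6.43155145459104e-05)) (array([ 0.5563, -0.3472,  0.1928]), np.float64(3.329721302339739e-05)) [ 0.5561 -0.3466  0.195 ]
tool delta of TCP to 19mm below [-0.0373  0.0039  0.2372]
```

```bash
echo '[-0.037, 0.004, 0.036, 1, 0, 0, 0.05, 0, 0, 0, 0.05, 0, 0, 0, 0.05, 0, 0, 0, 0.03, 0, 0, 0, 0.02, 0, 0, 0, 0, 0]' > mv.in && python3 inch.py mv.in && echo '[0, 0, 0, 0, 0, 0, 0, 0, 0, 0, 0, 0, 0, 0, 0, 0, 0, 0, 0, 0, 0, 0, 0, 0]' > mv.in && python3 inch.py mv.in 0
```

```text
t: 5.3
position: [0.5546, -0.3475, 0.1724]
orientation: [-179.9, -0.1, 100.9]
force: [-0.0, -0.5, 0.3]
finger_gap: 0.0942
grasp_force: 0.0
t: 6.05
position: [0.5548, -0.3482, 0.1734]
orientation: [-180.0, -0.0, 100.8]
force: [0.1, -0.4, 0.6]
finger_gap: 0.0374
grasp_force: 0.0
```

```bash
echo '[0, 0, 0, 0, 0, 0, 0, 0, 0, 0, 0, 0, 0, 0, 0, 0, 0, 0, 0, 0]' > mv.in && python3 inch.py mv.in 0 && echo '[0, 0, -0.03, 0, 0, 0, -0.04, 0, 0, 0, -0.04, 0, 0, 0, 0, 0, 0, 0, 0, 0]' > mv.in && python3 inch.py mv.in
```

```text
t: 6.68
position: [0.5549, -0.3481, 0.1735]
orientation: [180.0, -0.0, 100.8]
force: [0.3, 0.3, 0.7]
finger_gap: 0.0117
grasp_force: 30.0
t: 7.3
position: [0.5541, -0.3476, 0.2811]
orientation: [-179.9, -0.1, 100.8]
force: [0.5, 0.6, -3.5]
finger_gap: 0.0119
grasp_force: 30.0
```

```bash
echo '[0, 0, -0.004, 7.5, 0, 0, 0, 7.5, 0, 0, 0, 7.6, 0.015, -0.017, 0, 0, 0.029, -0.034, 0, 0, 0.029, -0.034, 0, 0, 0.029, -0.034, 0, 0, 0.029, -0.034, 0, 0, 0.029, -0.034, 0, 0, 0.029, -0.034, 0, 0, 0.014, -0.017, 0, 0, 0, 0, 0, 0]' > mv.in && python3 inch.py mv.in
cat > rel.py <<'E'
from h import *
np.set_printoptions(precision=4,suppress=True)
st=arm.read_state();p=st["position"]+[0,0,.0205]
x=np.array([.979,-.2045]);y=np.array([.2045,.979]);d=p[:2]-[.4432,-.0055]
print("grip in seat frame",d@x,d@y,p[2]-.207,"psi-78.2",st["orientation"][2]-78.2,"F",st["force"])
E
python3 rel.py
```

```text
t: 8.8
position: [0.3623, -0.0997, 0.2853]
orientation: [-179.9, -0.1, 78.3]
force: [0.1, 1.0, -1.6]
finger_gap: 0.0122
grasp_force: 30.0
grip in seat frame -0.059908925156686096 -0.10874424848751257 0.09883489732466869 psi-78.2 0.06574026051464443 F [ 0.055   1.0438 -1.6202]
```

```bash
echo '[0.018, 0.004, 0, 0, 0.018, 0.004, 0, 0, 0.018, 0.005, 0, 0, 0.018, 0.005, 0, 0, 0.018, 0.005, 0, 0, 0.018, 0.004, 0, 0, 0, 0, 0, 0, 0, 0, 0, 0]' > mv.in && python3 inch.py mv.in; python3 rel.py
python3 - <<'E'
from h import *
import pickle
st=arm.read_state();im=arm.capture("wrist")[:,:,::-1].copy();cv2.imwrite("pics/w4.png",im);pickle.dump(st,open("w4.pkl","wb"))
w=ext("wrist",st)
for X in([.4332,.0345,.22],[.418,-.0381,.22]):print(proj(w,np.array(X))/.7)
cv2.imwrite("pics/w4v.png",cv2.resize(im,(800,600),interpolation=cv2.INTER_CUBIC))
E
```

```text
t: 9.8
position: [0.4118, -0.0012, 0.2866]
orientation: [-179.9, 0.0, 78.2]
force: [0.4, 0.3, -1.6]
finger_gap: 0.0123
grasp_force: 30.0
grip in seat frame -0.03162682285444672 -0.002215118563853321 0.10006067128358156 psi-78.2 -0.030592867397800205 F [ 0.4217  0.2596 -1.5984]
[420.48454168 241.88965514]
[418.39028141 372.45546589]
```

View pics/w4v.png

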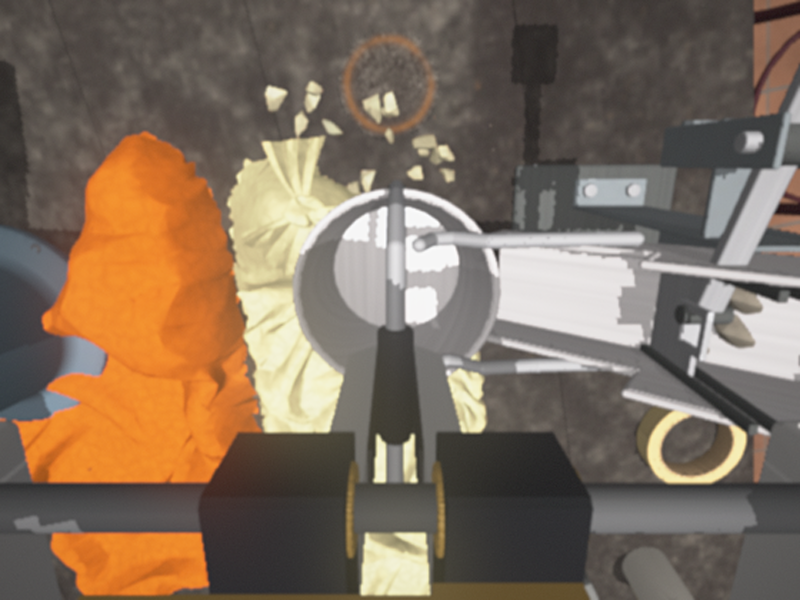

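The left tip is at (423,243), against a prediction of (420,242). The prongs are horizontal and the bail vertical at x≈397, in front of the tips, so alignment is good. Next I lower to 31 mm above the seat.

```bash
echo '[0, 0, 0.015, 0, 0, 0, 0.02, 0, 0, 0, 0.02, 0, 0, 0, 0.014, 0, 0, 0, 0, 0, 0, 0, 0, 0]' > mv.in && python3 inch.py mv.in; python3 rel.py
```

```text
t: 10.6
position: [0.4123, -0.0008, 0.2191]
orientation: [179.9, 0.0, 78.2]
force: [0.3, 0.3, -1.5]
finger_gap: 0.012
grasp_force: 30.0
grip in seat frame -0.031207052927835325 -0.0017172875740551694 0.03259183431823237 psi-78.2 -0.009660276401177725 F [ 0.2643  0.3169 -1.4573]
```

```bash
echo '[0.001, 0.008, 0, 0, 0.001, 0.008, 0, 0, 0, 0.008, 0, 0, 0, 0.007, 0, 0, 0, 0, 0, 0, 0, 0, 0, 0]' > mv.in && python3 inch.py mv.in; python3 rel.py; echo '[0, 0, 0.009, 0, 0, 0, 0.009, 0, 0, 0, 0.007, 0, 0, 0, 0, 0, 0, 0, 0, 0]' > mv.in && python3 inch.py mv.in; python3 rel.py
```

```text
t: 11.35
position: [0.4425, -0.0049, 0.2183]
orientation: [-180.0, -0.0, 78.2]
force: [0.3, 0.4, -2.2]
finger_gap: 0.0122
grasp_force: 30.0
grip in seat frame -0.0007735957664046492 0.00041181298076737867 0.03181578615352451 psi-78.2 -0.0015540101490216784 F [ 0.299   0.4026 -2.1577]
t: 11.98
position: [0.4428, -0.005, 0.1936]
orientation: [180.0, 0.0, 78.2]
force: [0.7, 0.5, -2.3]
finger_gap: 0.0122
grasp_force: 30.0
grip in seat frame -0.000504612655610401 0.0004034338119589678 0.007095924562080719 psi-78.2 0.0015522217806562821 F [ 0.698   0.4526 -2.2642]
```

Lower in 2 mm steps until the prongs take the weight.

```bash
for i in 1; do echo '[0, 0, 0.002, 0, 0, 0, 0.002, 0, 0, 0, 0, 0, 0, 0, 0, 0]' > mv.in && python3 inch.py mv.in; python3 rel.py; done; echo '[0, 0, 0.002, 0, 0, 0, 0, 0, 0, 0, 0, 0]' > mv.in && python3 inch.py mv.in; python3 rel.py
```

```text
t: 12.48
position: [0.4427, -0.005, 0.1895]
orientation: [180.0, 0.0, 78.2]
force: [0.7, 0.3, -2.5]
finger_gap: 0.0121
grasp_force: 30.0
grip in seat frame -0.0005785652951434687 0.0003975335085007835 0.0030118466012604983 psi-78.2 -0.0010298088127740357 F [ 0.6597  0.3309 -2.4985]
t: 12.85
position: [0.4427, -0.005, 0.1874]
orientation: [-180.0, 0.0, 78.2]
force: [-0.7, -0.0, -2.2]
finger_gap: 0.0121
grasp_force: 30.0
grip in seat frame -0.00064807885910578 0.00042238989969943053 0.0009299328315691968 psi-78.2 0.002680601305996788 F [-0.721  -0.0428 -2.1648]
```

```bash
echo '[0, 0, 0.001, 0, 0, 0, 0.001, 0, 0, 0, 0, 0, 0, 0, 0, 0]' > mv.in && python3 inch.py mv.in; python3 rel.py
```

```text
t: 13.35
position: [0.4428, -0.005, 0.1857]
orientation: [180.0, 0.0, 78.2]
force: [0.2, -0.7, -0.7]
finger_gap: 0.0122
grasp_force: 30.0
grip in seat frame -0.0005285138055608655 0.00040871868539693406 -0.0008214518254135994 psi-78.2 0.0005588746479361362 F [ 0.1751 -0.6722 -0.6527]
```

```bash
echo '[0, 0, 0.001, 0, 0, 0, 0, 0]' > mv.in && python3 inch.py mv.in; python3 rel.py; echo '[0, 0, 0, 0, 0, 0, 0, 0, 0, 0, 0, 0, 0, 0, 0, 0, 0, 0, 0, 0, 0, 0, 0, 0]' > mv.in && python3 inch.py mv.in 0.05; echo '[0, 0, -0.02, 0, 0, 0, -0.04, 0, 0, 0, -0.06, 0, 0, 0, -0.06, 0, 0, 0, -0.06, 0, 0, 0, 0, 0, 0, 0, 0, 0]' > mv.in && python3 inch.py mv.in
python3 - <<'E'
from h import *
import pickle
st=arm.read_state();im=arm.capture("wrist")[:,:,::-1].copy();cv2.imwrite("pics/w5.png",im);pickle.dump(st,open("w5.pkl","wb"))
w=ext("wrist",st)
for X in([.4432,-.0055,.207],[.4332,.0345,.22],[.418,-.0381,.22]):print(proj(w,np.array(X))/.7)
tp=arm.capture("top")[:,:,::-1];cv2.imwrite("pics/top5.png",tp)
cv2.imwrite("pics/w5v.png",cv2.resize(im,(800,600),interpolation=cv2.INTER_CUBIC))
E
```

```text
t: 13.6
position: [0.443, -0.0051, 0.1855]
orientation: [180.0, 0.0, 78.2]
force: [-2.1, 0.3, 4.9]
finger_gap: 0.0119
grasp_force: 30.0
grip in seat frame -0.00031393045969320166 0.00038874815762231755 -0.0010362125980181713 psi-78.2 0.004098267328942029 F [-2.1155  0.2871  4.9417]
t: 14.35
position: [0.4427, -0.005, 0.1844]
orientation: [-180.0, -0.0, 78.2]
force: [-0.0, 0.1, 0.6]
finger_gap: 0.0499
grasp_force: 0.0
t: 15.22
position: [0.4425, -0.0049, 0.4236]
orientation: [-179.9, -0.0, 78.2]
force: [0.0, -0.1, -0.8]
finger_gap: 0.0502
grasp_force: 0.0
[395.59187547 259.77668768]
[373.20357484 217.34704737]
[374.17729369 306.04391344]
```

View pics/w5v.png

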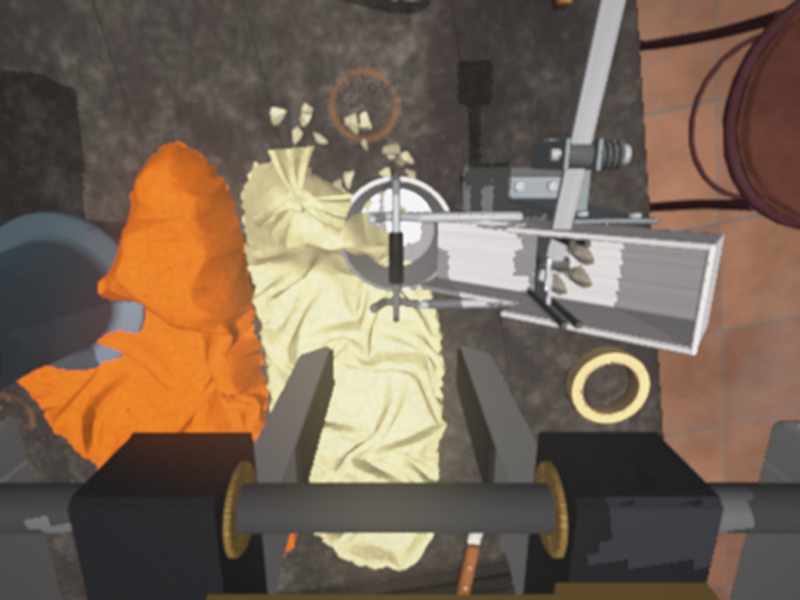

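The pail hangs on both prongs: the bail crosses them at (396,216) and (396,303), with the sleeve at (396,257) against the predicted seat at (396,260). The lever rod rises to the upper right and its pad is out of view. I'll move there with the fingers closing and take two wrist views.

```bash
echo '[0.046, 0.018, -0.007, 0, 0.046, 0.018, -0.007, 0, 0.046, 0.018, -0.007, 0, 0.046, 0.018, -0.007, 0, 0, 0, 0, 0, 0, 0, 0, 0]' > mv.in && python3 inch.py mv.in 0
python3 - <<'E'
from h import *
import pickle
st=arm.read_state();im=arm.capture("wrist")[:,:,::-1].copy();cv2.imwrite("pics/w6.png",im);pickle.dump(st,open("w6.pkl","wb"))
print(st["position"],proj(ext("wrist",st),np.array([.598,.157,.32])))
t=cv2.imread("pics/top0.png");s=cv2.imread("pics/scene0.png")
d=np.zeros((600,800,3),np.uint8); d[:420,:560]=im
d[0:240,560:800]=cv2.resize(t[150:210,150:210],(240,240),interpolation=cv2.INTER_CUBIC) #x4
d[250:490,560:800]=cv2.resize(s[125:185,205:265],(240,240),interpolation=cv2.INTER_CUBIC) #x4
t5=cv2.imread("pics/top5.png");d[430:600,0:400]=cv2.resize(t5[160:245,180:380],(400,170),interpolation=cv2.INTER_CUBIC)
cv2.imwrite("pics/last.png",d)
E
echo '[0, -0.05, -0.02, 0, 0, -0.03, -0.02, 0, 0, 0, 0, 0, 0, 0, 0, 0]' > mv.in && python3 inch.py mv.in
python3 - <<'E'
from h import *
import pickle
st=arm.read_state();im=arm.capture("wrist")[:,:,::-1].copy();cv2.imwrite("pics/w7.png",im);pickle.dump(st,open("w7.pkl","wb"))
print(st["position"])
E
```

```text
t: 16.08
position: [0.5503, 0.1601, 0.4509]
orientation: [-179.8, 0.1, 78.2]
force: [0.8, 0.7, 0.3]
finger_gap: 0.0003
grasp_force: 0.0
[0.55030477 0.16011778 0.45087468] [325.78405759 192.23086599]
t: 16.62
position: [0.4726, 0.176, 0.4915]
orientation: [-180.0, 0.0, 78.1]
force: [1.1, 0.5, -0.6]
finger_gap: 0.0003
grasp_force: 0.0
[0.47261253 0.1759882  0.49148195]
```

View pics/last.png

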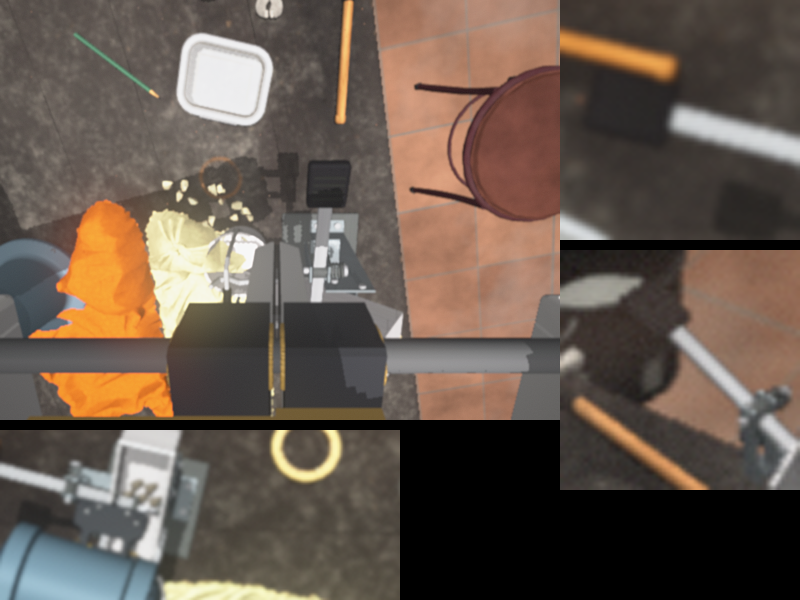

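The pad is the black rectangle at (328,184) in the wrist view, spanning x 306–351 and y 160–208, and about (168,176) in the top image. The pivot is near (322,270). I'll segment the pad in both wrist views and triangulate.

```bash
python3 - <<'E'
from h import *
import pickle
np.set_printoptions(precision=4,suppress=True)
S=[pickle.load(open(f"w{i}.pkl","rb")) for i in(6,7)];w=[ext("wrist",s) for s in S]
X0=onz((w[0],(328,184)),.32);print(X0)
C=[]
for k,i in enumerate((6,7)):
    g=cv2.imread(f"pics/w{i}.png").max(2);u,v=proj(w[k],X0).astype(int);r=34
    m=np.zeros_like(g);m[v-r:v+r,u-r:u+r]=g[v-r:v+r,u-r:u+r]<42
    m=cv2.morphologyEx(m,cv2.MORPH_CLOSE,np.ones((5,5)));m=cv2.morphologyEx(m,cv2.MORPH_OPEN,np.ones((9,9)))
    n,l,st,c=cv2.connectedComponentsWithStats(m)
    j=1+np.argmax(st[1:,4]) if n>1 else 0
    print(i,(u,v),st[j],c[j],cv2.minAreaRect(np.argwhere(l==j)[:,::-1].astype(np.float32)));C.append((w[k],c[j]))
print(tri(*C),tri(*C,(ext("top"),(168,176))),tri(C[0],(ext("top"),(168,176))))
for z in(.3,.32):print(z,[onz(c,z) for c in C])
E
```

```text
[0.6014 0.1645 0.32  ]
6 (np.int64(328), np.int64(184)) [308 190  34  16 442] [326.2919 198.3597] ((324.5, 197.5), (15.0, 33.0), 90.0)
7 (np.int64(396), np.int64(175)) [     0      0    560    420 235200] [279.5 209.5] ((279.5, 209.5), (419.0, 559.0), 90.0)
(array([0.5151, 0.3932, 1.1718]), np.float64(0.003445693159775986)) (array([0.5509, 0.166 , 0.4136]), np.float64(0.07580307568534304)) (array([0.5969, 0.1568, 0.3416]), np.float64(0.0014710661554208691))
0.3 [array([0.5994, 0.1453, 0.3   ]), array([0.4706, 0.1477, 0.3   ])]
0.32 [array([0.5975, 0.1509, 0.32  ]), array([0.4716, 0.1534, 0.32  ])]
```

```bash
python3 - <<'E'
from h import *
import pickle
np.set_printoptions(precision=4,suppress=True,linewidth=200)
S=[pickle.load(open(f"w{i}.pkl","rb")) for i in(6,7)];w=[ext("wrist",s) for s in S]
X0=onz((w[0],(328,184)),.32)
for k,i in enumerate((6,7)):
    g=cv2.imread(f"pics/w{i}.png").max(2);u,v=proj(w[k],X0).astype(int)
    print(i,u,v);print(g[v-36:v+38:4,u-36:u+38:4])
E
```

```text
6 328 184
[[ 83  83  86  89  87  87  93  97  84  88  85  87  81  84  82  84  85  94  93]
 [ 71  71  84  90  92  90  96  98  88  87  93  90  84  83  84  83  85  89  87]
 [ 60  57  84  88  87  87  92  87  89  86  99  97  85  83  86  97 100  88  94]
 [ 58  58  85  91  82  59  62  66  61  67  67  57  59  55  71 101  97 106 100]
 [ 54  60  84  82  51  49  51  53  51  51  51  50  52  54  48  94 111 101 100]
 [ 56  63  80  78  48  54  57  55  56  56  55  54  53  54  54  97 113  98  99]
 [ 58  60  80  79  44  51  54  54  57  56  56  54  54  55  50  98 100  98  98]
 [ 52  60  79  78  43  53  54  55  55  56  54  56  55  55  49  97  92  99 101]
 [ 61  75  80  86  40  55  56  54  55  56  53  54  56  55  53  95  91  94 105]
 [ 64  73  81  87  41  56  60  58  57  60  58  59  58  58  59  88  97  93 104]
 [ 63  78  82  84  44  54  54  55  53  55  47  39  49  54  72  93  99 105 103]
 [ 59  76  85  95  49  54  59  44  44  43  40  42  43  53  81  91  99 103 102]
 [ 60  79  93 101  39  42  38  39  41  41  39  39  38  53  85  88  98 109 100]
 [ 59  81  91  96  39  43  44  45  43  44  41  42  42  50  91  
[... 1223 characters left out ...]
83  91  34  49  51  53  52  53  55  54  53  54 102  95 144 203 208]
 [ 86  85  83  88  34  51  59  58  59  57  58  58  59  68 100 102 125 195 210]
 [101  90  87  83  39  52  53  53  54  52  51  52  52  91  97  99 100  51  54]
 [ 97  86  84  73  45  52  56  54  52  54  53  55  52 105  97  97 101 168 174]
 [ 90  95  89  93  46  53  49  51  49  50  50  51  58  93  94  93  86 201 205]
 [ 85  90  97 102  91  90 198 225 228 142  99  95  97  97  97  94  89 204 203]
 [ 89  86  86  91  93  87 226 226 229  99  89  91  91 101 102  95  91 204 202]
 [101  97  95 101 101  98 228 226 227  85  90  90  92 100 101 105 105 149 163]
 [132 134 134 133 134 130 226 227 211  95 100  98 100  96 101 106  99 160 172]]
```

```bash
python3 - <<'E'
from h import *
import pickle
np.set_printoptions(precision=4,suppress=True,linewidth=200)
S=[pickle.load(open(f"w{i}.pkl","rb")) for i in(6,7)];w=[ext("wrist",s) for s in S]
C=[]
for k,(i,u,v) in enumerate(((6,328,184),(7,394,171))):
    g=cv2.imread(f"pics/w{i}.png").max(2);m=np.zeros_like(g);m[v-32:v+32,u-27:u+30]=g[v-32:v+32,u-27:u+30]<68
    m=cv2.morphologyEx(m,cv2.MORPH_OPEN,np.ones((7,7)))
    n,l,st,c=cv2.connectedComponentsWithStats(m);j=1+np.argmax(st[1:,4]);print(st[j],c[j]);C.append((w[k],c[j]))
print(tri(*C),tri(*C,(ext("top"),(168,176))))
P=onz(C[0],.32);print(P,onz(C[1],.32))
x=np.array([.979,-.2045]);y=np.array([.2045,.979]);d=P[:2]-[.4432,-.0055];print("disp xy",d@x,d@y)
pv=onz((w[0],(322,270)),.271);d=pv[:2]-[.4432,-.0055];print("pivot",pv,d@x,d@y)
st=arm.read_state();Rm=R.from_euler('xyz',st["orientation"],degrees=True).as_matrix();print(Rm.T@(P-st["position"]))
E
```

```text
[ 306  160   45   48 1984] [327.2525 183.0217]
[ 373  155   45   42 1586] [394.5511 175.0977]
(array([0.6015, 0.1641, 0.3136]), np.float64(2.879556876346138e-05)) (array([0.6023, 0.1635, 0.3111]), np.float64(0.0005171765187788392))
[0.6008 0.1656 0.32  ] [0.5995 0.1658 0.32  ]
disp xy 0.11933371486910946 0.19972112287590998
pivot [0.583  0.0516 0.271 ] 0.1251460222475146 0.08449284208034759
[0.0163 0.1277 0.1707]
```

```bash
echo '[0.006, 0.043, 0, 0, 0.006, 0.043, 0, 0, 0.006, 0.043, 0, 0, 0, 0, 0.05, 0, 0, 0, 0.05, 0, 0, 0, 0.045, 0, 0, 0, 0, 0, 0, 0, 0, 0]' > mv.in && python3 inch.py mv.in
```

```text
t: 17.68
position: [0.6033, 0.1677, 0.3488]
orientation: [179.9, -0.0, 78.2]
force: [0.1, -0.3, 1.0]
finger_gap: 0.0001
grasp_force: 0.0
```

```bash
echo '[0, 0, 0.01, 0, 0, 0, 0.01, 0, 0, 0, 0.01, 0, 0, 0, 0, 0, 0, 0, 0, 0]' > mv.in && python3 inch.py mv.in; echo '[0, 0, 0.01, 0, 0, 0, 0.01, 0, 0, 0, 0.01, 0, 0, 0, 0.009, 0, 0, 0, 0, 0, 0, 0, 0, 0, 0, 0, 0, 0, 0, 0, 0, 0]' > mv.in && python3 inch.py mv.in
```

```text
t: 18.3
position: [0.6026, 0.1679, 0.3182]
orientation: [179.9, 0.0, 78.2]
force: [-1.9, -0.7, 4.0]
finger_gap: 0.0005
grasp_force: 1.8
t: 19.3
position: [0.6034, 0.1697, 0.2811]
orientation: [179.8, -0.3, 78.2]
force: [0.3, 5.6, 8.7]
finger_gap: 0.0005
grasp_force: 4.1
```

```bash
echo '[0, 0, 0.0015, 0, 0, 0, 0, 0, 0, 0, 0, 0, 0, 0, 0, 0, 0, 0, 0, 0, 0, 0, 0, 0, 0, 0, 0, 0, 0, 0, 0, 0, 0, 0, 0, 0, 0, 0, 0, 0, 0, 0, 0, 0, 0, 0, 0, 0]' > mv.in && python3 inch.py mv.in; python3 - <<'E'
from h import *
np.set_printoptions(linewidth=220)
x=np.array([.979,-.2045]);y=np.array([.2045,.979]);s0=np.array([.4432,-.0055])
P=lambda a,b,z:np.append(s0+a*x+b*y,z)
for n in("scene","top","wrist"):
    im=arm.capture(n)[:,:,::-1];cv2.imwrite(f"pics/{n}8.png",im)
    c=ext(n)
    print(n,"hopper floor",proj(c,P(.135,0,.225)),"pail floor",proj(c,P(0,0,.016)),"pail rim",[proj(c,P(a,b,.087)).round() for a,b in((-.061,0),(.061,0),(0,.061),(0,-.061))])
for n in("scene","top"):
    a=cv2.imread(f"pics/{n}0.png",0);b=cv2.imread(f"pics/{n}8.png",0)
    u,v=proj(ext(n),P(.135,0,.225)).astype(int);print(n);print(a[v-12:v+14:2,u-12:u+14:2]);print(b[v-12:v+14:2,u-12:u+14:2])
E
```

```text
t: 20.8
position: [0.6034, 0.1698, 0.2797]
orientation: [179.8, -0.3, 78.2]
force: [-0.2, 5.4, 8.6]
finger_gap: 0.0006
grasp_force: 4.4
scene hopper floor [276.86776393 185.54027147] pail floor [251.23088385 249.39654086] pail rim [array([236., 248.]), array([263., 226.]), array([237., 227.]), array([263., 247.])]
top hopper floor [250.71788561 193.40241276] pail floor [243.36367901 244.80318553] pail rim [array([237., 266.]), array([247., 224.]), array([221., 240.]), array([263., 250.])]
wrist hopper floor [290.70193158 437.92271425] pail floor [195.32450061 309.12444116] pail rim [array([136., 340.]), array([229., 340.]), array([179., 298.]), array([186., 378.])]
scene
[[189  56  69 104 105 106 125 185 224 176 179 165 109]
 [128  64  60 106 104 110 156 200 231 232 222 111 108]
 [ 95  71 103 112 106 132 188 232 173 189 146 107 105]
 [101 126 190 190 135 162 223 153 113 178 107 106 107]
 [103  76 150 189 185 124 140  92 173 117 105 108 107]
 [103  66  88 110 153 140  84 122 146 105 105 104 102]
 [105  62  82  70  85 114 183 204 104 108 104 105 104]
 [108  64  85  80 114 112 181 132 1
[... 1747 characters left out ...]
10 234 235 235 235 234 234 232 228 226]
 [153 116 162 215 234 235 235 235 234 234 233 232 228]
 [130 122 176 228 234 234 235 235 234 234 233 231 226]
 [122 134 179 229 234 234 234 234 234 234 232 231 226]
 [118 141 185 230 234 234 234 234 233 233 232 229 219]
 [128 168 212 230 230 212 222 232 233 233 231 230 213]
 [201 231 233 231 228 153 157 226 233 232 231 227 201]
 [218 237 238 238 225 139 154 225 233 232 222 201 180]
 [154 205 230 238 213 134 182 220 225 226 203 169 154]
 [ 98 146 183 205 189 181 216 199 166 185 181 182 134]
 [134 159 160 154 142 144 166 161 167 160 136 176 118]
 [146 172 178 176 163 155 156 156 162 170 159 183 102]
 [155 205 228 227 211 177 160 159 173 216 206 181  88]]
```

The hopper behind the gate reads as clear floor in the top view now. I'll check for chip-coloured pixels in the hopper, chute and pail, and re-check the bail position.

```bash
python3 - <<'E'
from h import *
np.set_printoptions(precision=4,suppress=True,linewidth=220)
x=np.array([.979,-.2045]);y=np.array([.2045,.979]);s0=np.array([.4432,-.0055])
P=lambda a,b,z:np.append(s0+a*x+b*y,z)
def cnt(f,poly):
    im=cv2.imread(f).astype(int);m=np.zeros(im.shape[:2],np.uint8);cv2.fillPoly(m,[np.array(poly).round().astype(np.int32)],1)
    warm=((im[:,:,2]-im[:,:,0])>14)&(im[:,:,2]<215)&(m>0);q=np.argwhere(warm)
    n,l,st,c=cv2.connectedComponentsWithStats(warm.astype(np.uint8),connectivity=8)
    return warm.sum(),[(int(a[4]),b.round().tolist()) for a,b in zip(st[1:],c[1:]) if a[4]>3]
for n in("top","scene"):
    c=ext(n);fl=lambda a:.14+(a-.04)*np.tan(np.radians(38))
    ho=[proj(c,P(a,b,fl(a)+.01)) for a,b in((.115,-.03),(.115,.03),(.2,.03),(.2,-.03))]
    ch=[proj(c,P(a,b,fl(a)+.005)) for a,b in((.045,-.03),(.045,.03),(.115,.03),(.115,-.03))]
    pa=[proj(c,P(.045*np.cos(t),.045*np.sin(t),.02)) for t in np.arange(0,6.28,.3)]
    for k,pl in(("hopper",ho),("chute",ch),("pail",pa)):
        print(n,k,"before",cnt(f"pics/{n}0.png",pl),"after",cnt(f"pics/{n}8.png",pl))
# wrist view of pail interior
c=ext("wrist");pa=[proj(c,P(.04*np.cos(t),.04*np.sin(t),.02)) for t in np.arange(0,6.28,.3)];print("wrist pail",cnt("pics/wrist8.png",pa))
print("psi/state",arm.read_state()["force"],arm.read_state()["joint_velocities"].round(2))
E
```

```text
top hopper before (np.int64(74), [(28, [246.0, 189.0]), (30, [253.0, 191.0]), (16, [257.0, 195.0])]) after (np.int64(0), [])
top chute before (np.int64(0), []) after (np.int64(0), [])
top pail before (np.int64(509), [(505, [241.0, 246.0]), (4, [256.0, 240.0])]) after (np.int64(165), [(4, [236.0, 240.0]), (156, [244.0, 254.0])])
scene hopper before (np.int64(2), []) after (np.int64(0), [])
scene chute before (np.int64(0), []) after (np.int64(0), [])
scene pail before (np.int64(242), [(237, [248.0, 251.0])]) after (np.int64(34), [(26, [243.0, 255.0])])
wrist pail (np.int64(231), [(84, [172.0, 306.0]), (4, [188.0, 301.0]), (143, [179.0, 316.0])])
psi/state [-0.0329  4.7069  8.7113] [ 0.   -0.06  0.05 -0.02  0.07 -0.02]
```

```bash
python3 - <<'E'
from h import *
np.set_printoptions(precision=4,suppress=True,linewidth=220)
for n in("top","scene"):
    c=ext(n);u,v=proj(c,np.array([.4432,-.0055,.207]));g=cv2.imread(f"pics/{n}8.png").max(2);r=11
    ui,vi=int(u),int(v);m=np.zeros_like(g);m[vi-r:vi+r,ui-r:ui+r]=g[vi-r:vi+r,ui-r:ui+r]<75
    k,l,st,ce=cv2.connectedComponentsWithStats(m);print(n,(u,v),[(s[:5].tolist(),q.round(1).tolist()) for s,q in zip(st[1:],ce[1:]) if s[4]>5])
E
```

```text
top (np.float64(239.00354320299434), np.float64(244.3023505349305)) [([232, 243, 8, 2, 10], [235.7, 243.4])]
scene (np.float64(246.68895385043277), np.float64(213.24704987552923)) [([235, 202, 6, 3, 12], [238.0, 202.7]), ([235, 202, 16, 22, 188], [242.4, 214.4])]
```

The bail is still at the seat within about a pixel, the hopper and chute are empty, and the lever is held at the level height with about 8.7 N. I'm handing in.

```bash
python3 -c "
from workcell import arm
print(arm.job_done())"
```

```text
the job is handed in; nothing more can be done
None
```

I handed the job in with the pail hung on both prongs and released before the gate opened, the hopper and chute empty by colour check (chips in the pail not counted one by one), and the lever held about level at roughly 8.7 N; the hand-in gave no verdict.

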